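# Fit the index plate on the line carrier

## Robot

A 6-joint arm with a two-finger parallel gripper is mounted at the origin on the work surface; the furniture and walls round the work are solid. World frame = base frame: x ahead of the robot, y to its left, z up, the work surface at z = 0. Lengths are in m, angles in rad, forces in N, time in s.
With the tool pointing down it reaches from about 0.325 to 0.85 m from the base axis. Payload 4.4 kg.
Tool frame: the origin (TCP) lies at the very end of the fingers, on their centre line; the grasp point (between the pads) lies tcp_to_grasp behind it (tcp_to_grasp is the distance from the TCP to the grasp point, in m); z points along the fingers, y is the line along which they close (so a half turn about z gives the same grasp; the last joint's range is limited). The gripper opens to 94 mm and grips with 3 to 60 N. Pads are 16 mm wide; open, the fingers measure 119 mm over their backs; the gripper's body (75 mm by 177 mm) begins 78 mm behind the grasp point.
Start: joints at [1, 0.207, 1.542, -0, 1.393, -0.15], TCP at [0.235, 0.525, 0.205] pointing down, gripper open.
Joint ranges: [-2.73, 2.73], [-0.86, 2.22], [0.23, 2.46], [-1.11, 4.25], [0.08, 2.63], [-2.82, 2.82]. Speed limits (rad/s): [2.79, 2.79, 3.14, 3.14, 3.14, 3.14].

## Interface

Orientations are given as a unit quaternion [x, y, z, w].
In Python, from workcell import sense, capture, hand_in, tcp_to_grasp gives the robot as it stands.
- The arm moves only by the shell command python3 -m crank 'ROWS' [FORCE]. ROWS is JSON, a list of rows, each a list of 7 numbers: the turn, a rotation vector about the tool's x, y, z in units of pi rad (1.0 is pi rad), then the shift along the tool's x, y, z in units of 1 m (1.0 is 1 m), then the opening, from -1 (shut) to 1 (fully open). A call has 1 to 20 rows; each row is the pose to reach, as a shift and turn from the pose commanded when the call began, along the tool's axes at that moment, turning the shorter way round; what a row does not reach only later rows make up. A row lasts 1/10 s, in which the tool goes at most 50 mm and 8.59 degrees, less where a joint would pass 70% of its speed; a pose out of reach is approached as far as the arm can. A call with a number of a shift or a turn outside -1 to 1 is refused whole. A call with a gripper value outside its range is refused whole. The fingers move at their own pace and stop on an object; FORCE is the grip in N (left out, the last holds). Time passes only in rows, so rows that repeat a pose let the fingers close. It gives the time, the measured TCP pose, the force, the opening and the grip force at its end, in the units of the state.
- sense(): the state, without advancing time (a new reading comes with each control period).
- capture(name): name is "scene" or "side" or "wrist"; returns a dict with "color" (384x512x3 uint8, red, green, blue), "fx", "fy", "cx", "cy" (pixels), "position" and "orientation" of the camera in the world; the wrist camera has in their place "T_tool_cam" (4x4, takes a point from camera to tool coordinates, whose origin is the TCP and whose axes are the flange's). Camera axes: x right, y down, z forward; pixel columns grow to the right and rows downward; lengths in m; the calibration is good to about 2 mm. A picture is of the moment at which its call begins: read the wrist's pose just before it. There is no depth.
- hand_in(): hands the job in; it is judged then, once.
The state is a dict: "clock": time; "joint_pos": joint angles; "joint_velocities": joint speeds; "joint_torque": joint torques, N m; "eef_pos": TCP position; "ee_rot": TCP orientation; "ft_force": force on the tool from outside, world axes, zero at the start; "wrist_torque": the same for the moment, N m; "width": opening from 0.0 (shut) to 1.0 (fully open); "gripper_force": force on a finger pad.
Only numpy, scipy, OpenCV 4.12 (cv2) and the standard library are available. Lean on these libraries where they do the work, as an engineer would, in place of code of your own. Each camera call takes 0.05 s, during which the arm holds its last target. There are 200 camera calls.

## Task

On the belt stands a grey carrier with an upright shaft and a short locating pin beside it. Take the index plate, the flanged part whose ear has a square slot through it, and lower it gently over the shaft with the pin coming up through the slot, until it lies flat on the carrier; let go of it there, do not drop it. Leave the plain round flange, which has no ear, where it lies.

Things in the scene. Friction and masses are not known exactly. Their poses are not given: they have to be found in the camera images.
- index_plate_grip (a point): Index plate, bare steel, loose: round flange 76 mm across, 10 thick; flat ear 44 wide, 8 thick, to 74 mm from the hub axis; hub above it square outside, 44 x 44 mm, faces square to x and y, top 50 mm above the underside; 34 mm bore right through. Up to 0.3 kg. Lies flat left of the belt. Point: on the hub axis, 34 mm above the underside; grip the hub here. z up, x towards the ear.
- pin_slot (a point): Middle of the square slot (26 x 26 mm, right through) in the ear of the index plate: 52 mm from the hub axis along the plate's x, 4 mm above its underside. Axes as the index plate's.
- carrier_seat (a point): Fixed grey carrier, 140 x 96 mm, on the belt. Point: on the shaft axis at seat height, 28 mm above the belt. z up. Shaft 18 mm thick, ends 54 mm above the seat, last 16 mm tapered. Locating pin 8 mm thick, ends 18 mm above the seat, last 6 mm tapered, 52 mm from the shaft axis along x. Seated, the plate's underside is at this height and its x along this x (play about 8 mm, 10 degrees).
- plain_flange_grip (a point): Plain flange, bare steel, loose, not to be used: round, 84 mm across, 10 mm thick, with the same square hub and bore but no ear and no slot; lies left of the belt too. Point: on its hub axis, 34 mm above its underside.
Mind the look-alikes: they are no part of the job. Leave any yellow look-alike of the part that bears index_plate_grip alone.

How it is judged:
By the outcome, as a careful person would: the job done as asked, in the order asked, and still so for the second after the job is handed in, with the robot touching nothing.
It also fails if it takes over 32 s, if anything falls off the work surface, if the arm or the gripper's body presses on something with over 40 N, if the wrist force passes 120 N, or if a joint passes its speed limit or range.

## Working session

There is one attempt and no reset: what is moved stays moved. The work goes in short steps, Python scripts to look and compute and a shell command to move; the robot and the scene stay as the last step left them, time stands still between calls to the robot, and variables do not carry over. Pictures are saved under pics/ and viewed, at most 10 in all, crops included, and the job is handed in when it is done.

```bash
mkdir -p pics
cat > h.py <<'E'
import numpy as np,cv2
from scipy.spatial.transform import Rotation as R
from workcell import sense,capture,tcp_to_grasp
def cam(c,s=None):
    K=(c["fx"],c["fy"],c["cx"],c["cy"])
    if "T_tool_cam" in c:
        T=np.eye(4);T[:3,:3]=R.from_quat(s["ee_rot"]).as_matrix();T[:3,3]=s["eef_pos"]
        T=T@np.array(c["T_tool_cam"]);return K,T[:3,:3],T[:3,3]
    o=np.array(c["orientation"])
    return K,(R.from_quat(o).as_matrix() if o.size==4 else o),np.array(c["position"])
def ray(u,v,C,z):
    (fx,fy,cx,cy),Rm,p=C
    d=Rm@np.array([(u-cx)/fx,(v-cy)/fy,1]);return p+d*(z-p[2])/d[2]
def proj(P,C):
    (fx,fy,cx,cy),Rm,p=C
    q=Rm.T@(np.array(P)-p);return np.array([fx*q[0]/q[2]+cx,fy*q[1]/q[2]+cy])
def save(n,c): cv2.imwrite(f"pics/{n}.png",c["color"][:,:,::-1])
E
python3 - <<'E'
from h import *
s=sense();print(s["eef_pos"],s["ee_rot"],s["width"],tcp_to_grasp)
ims=[]
for n in("scene","side","wrist"):
    c=capture(n);np.save(f"pics/{n}0.npy",c,allow_pickle=True);ims.append(c["color"][:,:,::-1])
    print(n,cam(c,s))
save("scene0",{"color":ims[0][:,:,::-1]})
cv2.imwrite("pics/sw0.png",cv2.resize(np.vstack(ims[1:]),(400*1,600)) )
E
```

```text
[0.23447285 0.52416774 0.20432449] [ 2.08832970e-01  9.77950705e-01 -1.02878209e-03 -3.87829763e-04] 0.9982148372859322 0.0188
scene ((387.14272664035514, 387.14272664035514, 251.69540331795127, 196.02314066698722), array([[-5.40676094e-01, -4.70335873e-01,  6.97462206e-01],
       [-8.41230860e-01,  3.02327788e-01, -4.48250542e-01],
       [-3.38963900e-05, -8.29085083e-01, -5.59122459e-01]]), array([-0.13303193,  0.42826925,  0.53963328]))
side ((438.52771203556364, 438.52771203556364, 253.22917675829726, 186.1681116077409), array([[ 0.89407668, -0.275368  ,  0.35326951],
       [-0.44785124, -0.53638797,  0.71534412],
       [-0.00749336, -0.79778469, -0.60289588]]), array([ 0.11439283, -0.67345616,  0.65504636]))
wrist ((294.29247600030794, 294.29247600030794, 251.79828959407948, 186.52726198244983), array([[ 0.40902376,  0.87829239,  0.24759248],
       [ 0.91251824, -0.39273616, -0.11431873],
       [-0.00316676,  0.27269173, -0.96209625]]), array([0.16236036, 0.55620523, 0.38412094]))
```

View pics/scene0.png

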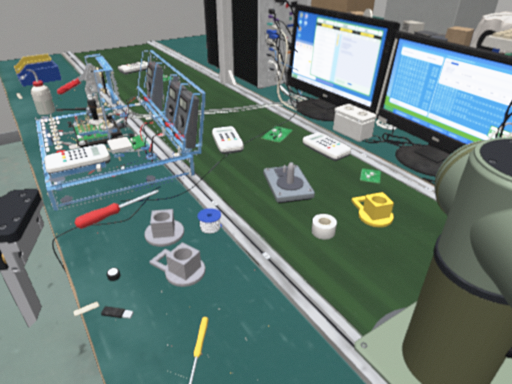

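View pics/sw0.png

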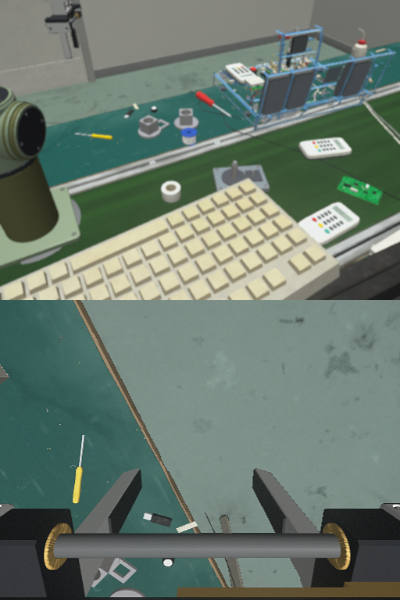

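The scene view shows the index plate at about (184,262) with its ear to the left, the plain flange at (163,227), the carrier at (290,180) and the yellow look-alike at (376,207). I'll zoom in on the first three.

Run:
```python
from h import *
a=np.load("pics/scene0.npy",allow_pickle=True).item()["color"][:,:,::-1]
b=np.load("pics/side0.npy",allow_pickle=True).item()["color"][:,:,::-1]
Z=lambda i,x,y:cv2.resize(i[y:y+60,x:x+80],(400,300),interpolation=cv2.INTER_CUBIC)
cv2.imwrite("pics/crop0.png",np.vstack([np.hstack([Z(a,140,235),Z(a,250,150)]),np.hstack([Z(b,165,125),Z(b,265,195)])]))
```

```text
(no output)
```

View pics/crop0.png

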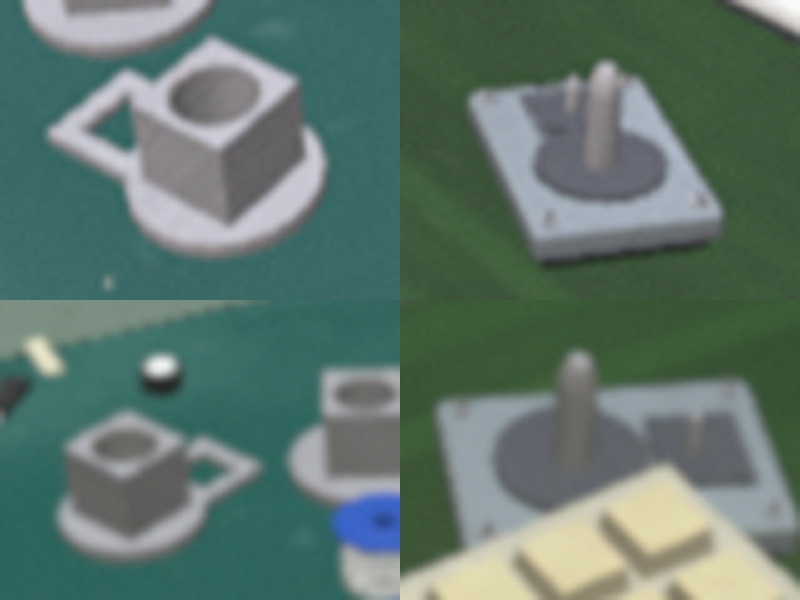

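The zoomed crops show the plate lying flat with its ear pointing up-left in the scene view. The carrier's shaft and pin are visible in both views, with the pin up-left of the shaft in the scene view and to its right in the side view.

Run:
```python
from h import *
np.set_printoptions(precision=4,suppress=True)
A=cam(np.load("pics/scene0.npy",allow_pickle=True).item());B=cam(np.load("pics/side0.npy",allow_pickle=True).item())
def f(x,y,ox,oy):return ((x+.5)/5-.5+ox,(y+.5)/5-.5+oy)
def tri(a,b):
    def dr(p,C):
        (fx,fy,cx,cy),Rm,o=C;d=Rm@np.array([(p[0]-cx)/fx,(p[1]-cy)/fy,1]);return o,d/np.linalg.norm(d)
    M=[];r=[]
    S=np.zeros((3,3));q=np.zeros(3)
    L=[dr(a,A),dr(b,B)]
    for o,d in L:
        P=np.eye(3)-np.outer(d,d);S+=P;q+=P@o
    X=np.linalg.solve(S,q);return X,[np.linalg.norm((np.eye(3)-np.outer(d,d))@(X-o)) for o,d in L]
sp=lambda x,y:f(x,y,140,235); sc=lambda x,y:f(x,y,250,150)
bp=lambda x,y:f(x,y,165,125); bc=lambda x,y:f(x,y,265,195)
print("hub top",tri(sp(214,95),bp(125,145)))
print("shaft top",tri(sc(206,62),bc(178,52)))
print("shaft base",tri(sc(200,163),bc(572-400,160)))
print("pin top",tri(sc(173,75),bc(295,113)))
k=np.array([ray(*sp(*p),A,.05) for p in[(212,38),(298,82),(222,150),(133,95)]]);print("corners scene",k,k.mean(0),np.linalg.norm(np.diff(k,axis=0),axis=1))
k=np.array([ray(*bp(*p),B,.05) for p in[(127,112),(188,150),(130,177),(65,150)]]);print("corners side",k,k.mean(0),np.linalg.norm(np.diff(k,axis=0),axis=1))
print("ear outer scene",ray(*sp(50,133),A,.008),ray(*sp(128,69),A,.008),"slot corner",ray(*sp(80,131),A,.008),ray(*sp(128,93),A,.008))
print("ear outer side",ray(*bp(260,166),B,.008))
print("flange",ray(160,223.5-6,A,.05))
```

```text
hub top (array([0.3884, 0.246 , 0.0474]), [np.float64(0.0007215963095128091), np.float64(0.0007215963095128176)])
shaft top (array([ 0.5068, -0.0959,  0.0839]), [np.float64(0.0008356396294466507), np.float64(0.0008356396294467237)])
shaft base (array([ 0.5073, -0.0969,  0.0255]), [np.float64(0.0011810074690051429), np.float64(0.0011810074690049317)])
pin top (array([ 0.5554, -0.1149,  0.0472]), [np.float64(0.0015703462571211922), np.float64(0.0015703462571213685)])
corners scene [[0.4166 0.2342 0.05  ]
 [0.3762 0.2176 0.05  ]
 [0.3585 0.2565 0.05  ]
 [0.4029 0.2722 0.05  ]] [0.3886 0.2451 0.05  ] [0.0437 0.0428 0.0471]
corners side [[0.3983 0.2706 0.05  ]
 [0.4133 0.2221 0.05  ]
 [0.3786 0.2123 0.05  ]
 [0.3578 0.2507 0.05  ]] [0.387  0.2389 0.05  ] [0.0508 0.0361 0.0437]
ear outer scene [0.4459 0.2947 0.008 ] [0.4646 0.2545 0.008 ] slot corner [0.4406 0.2844 0.008 ] [0.451  0.2601 0.008 ]
ear outer side [0.4627 0.2518 0.008 ]
flange [0.5138 0.2404 0.05  ]
```

Heights match: seat 28 mm, shaft top 82 mm and pin top 46 mm above z = 0. Moving above the plate with the fingers along its y.

```bash
python3 -m crank '[[0,0,-0.259,-0.254,-0.192,0.044,1],[0,0,-0.259,-0.254,-0.192,0.044,1],[0,0,-0.259,-0.254,-0.192,0.044,1],[0,0,-0.259,-0.254,-0.192,0.044,1],[0,0,-0.259,-0.254,-0.192,0.044,1],[0,0,-0.259,-0.254,-0.192,0.044,1],[0,0,-0.259,-0.254,-0.192,0.044,1],[0,0,-0.259,-0.254,-0.192,0.044,1],[0,0,-0.259,-0.254,-0.192,0.044,1],[0,0,-0.259,-0.254,-0.192,0.044,1],[0,0,-0.259,-0.254,-0.192,0.044,1]]'
python3 - <<'E'
from h import *
s=sense();c=capture("wrist");C=cam(c,s);save("w1",c);np.save("pics/w1.npy",dict(c=c,s=s),allow_pickle=True)
print(s["eef_pos"],s["ee_rot"],s["joint_pos"],s["clock"],proj([.388,.245,.05],C))
E
```

```text
clock: 1.25
eef_pos: [0.3877, 0.2472, 0.1616]
ee_rot: [-0.196, 0.981, 0.0, 0.0]
ft_force: [-0.6, 0.4, 0.1]
width: 0.999
gripper_force: 0.0
[0.38769959 0.24715803 0.16161282] [-1.96344227e-01  9.80535008e-01  1.89406032e-04  8.06132740e-05] [ 3.78679889e-01  7.21650677e-04  1.86277582e+00  3.58876432e-04
  1.27786840e+00 -1.58747638e+00] 1.25 [250.79383013 183.29578142]
```

View pics/w1.png

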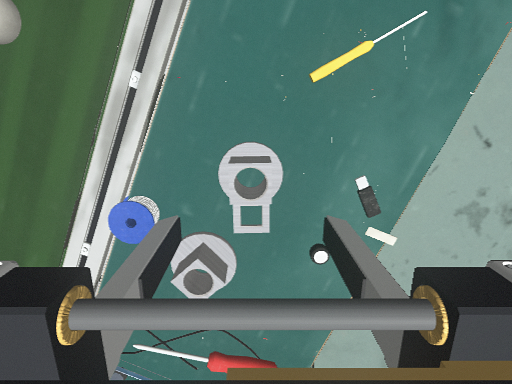

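The plate's bore sits at (250,182), against a predicted (251,183), and its ear lies square to the fingers, pointing down the image. I'll descend and grip.

```bash
python3 -m crank '[[0,0,0,0,0,0.05,1],[0,0,0,0,0,0.1,1],[0,0,0,0,0,0.13,1],[0,0,0,0,0,0.144,1],[0,0,0,0,0,0.144,1],[0,0,0,0,0,0.144,1],[0,0,0,0,0,0.144,-0.2],[0,0,0,0,0,0.144,-0.2],[0,0,0,0,0,0.144,-0.2],[0,0,0,0,0,0.144,-0.2],[0,0,0,0,0,0.144,-0.2],[0,0,0,0,0,0.144,-0.2],[0,0,0,0,0,0.144,-0.2],[0,0,0,0,0,0.144,-0.2]]' 30
```

```text
clock: 2.7
eef_pos: [0.3884, 0.2457, 0.0175]
ee_rot: [-0.195, 0.981, -0.0, -0.0]
ft_force: [-0.1, -1.1, 1.1]
width: 0.468
gripper_force: 29.9
```

```bash
python3 -m crank '[[0,0,0,0,0,-0.03,-0.2],[0,0,0,0,0,-0.08,-0.2],[0,0,0,0,0,-0.13,-0.2],[0,0,0,0,0,-0.14,-0.2],[0,0,0.03,0.003,-0.045,-0.14,-0.2],[0,0,0.06,0.006,-0.09,-0.14,-0.2],[0,0,0.09,0.008,-0.135,-0.14,-0.2],[0,0,0.12,0.011,-0.18,-0.14,-0.2],[0,0,0.15,0.014,-0.225,-0.14,-0.2],[0,0,0.18,0.016,-0.27,-0.14,-0.2],[0,0,0.21,0.019,-0.315,-0.14,-0.2],[0,0,0.235,0.021,-0.35,-0.14,-0.2],[0,0,0.243,0.022,-0.362,-0.14,-0.2],[0,0,0.243,0.022,-0.362,-0.14,-0.2],[0,0,0.243,0.022,-0.362,-0.14,-0.2],[0,0,0.243,0.022,-0.362,-0.14,-0.2],[0,0,0.243,0.022,-0.362,-0.14,-0.2]]'
python3 - <<'E'
from h import *
s=sense();print(s["eef_pos"],s["ee_rot"],s["clock"],s["gripper_force"])
c=[capture(n) for n in("wrist","scene","side")]
np.save("pics/3.npy",dict(c=c,s=s),allow_pickle=True)
C=cam(c[0],s)
for P in([.507,-.0965,.082],[.5554,-.1149,.046]):print(proj(P,C))
Z=lambda i,x,y:cv2.resize(i[y:y+150,x:x+200],(400,300))
I=[x["color"][:,:,::-1] for x in c]
cv2.imwrite("pics/3.png",np.vstack([np.hstack([Z(I[0],150,110),Z(I[1],190,80)]),np.hstack([Z(I[2],200,110),Z(I[0],150,200)])]))
E
```

```text
clock: 4.4
eef_pos: [0.5061, -0.0955, 0.1573]
ee_rot: [0.183, 0.983, 0.0, -0.0]
ft_force: [-0.3, 0.0, -2.0]
width: 0.468
gripper_force: 29.9
[ 0.50611542 -0.09546248  0.15726554] [ 1.83025615e-01  9.83108088e-01  1.82997053e-04 -2.78211147e-04] 4.4 29.92717534303665
[252.09399814 194.8782039 ]
[252.33509615 230.85754957]
```

View pics/3.png

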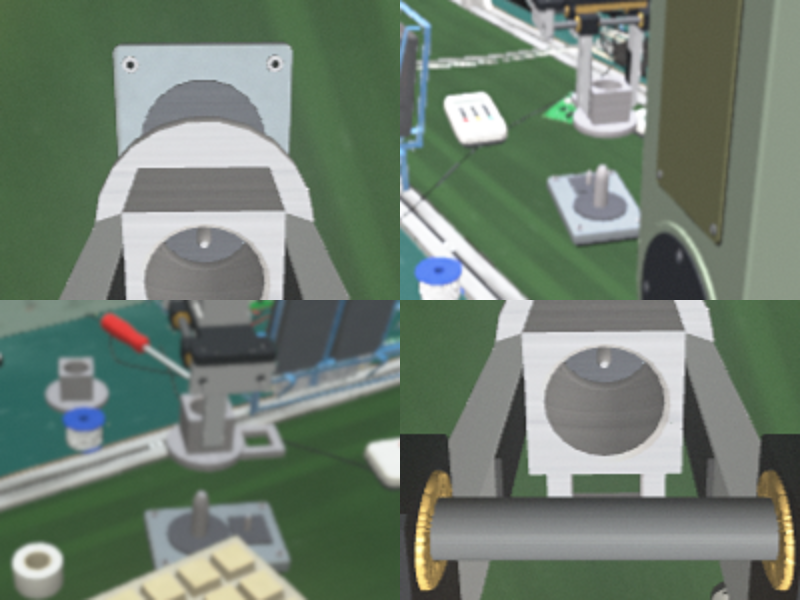

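The plate is held level, with the ear towards the pin. The pin tip shows through the bore at (252.5,231), against a predicted (252,231), and the carrier's edges are parallel to the hub. I'll check the bore offset before lowering.

Run:
```python
from h import *
s=sense();c=np.load("pics/3.npy",allow_pickle=True).item()["c"];C=cam(c[0],s)
top=s["eef_pos"][2]+.033
print("bore centre xy",ray(252,250,C,top),proj([*s["eef_pos"][:2],top],C))
A=cam(c[1]);B=cam(c[2]);
print("shaft top scene",ray(190+200/2,80+165/2,A,.082),"side",ray(200+200/2,110+190/2,B,.082))
print("predicted shaft top side/scene px",proj([.507,-.0965,.082],A),proj([.507,-.0965,.082],B))
```

```text
bore centre xy [ 0.50537464 -0.09648152  0.19060184] [253.30846525 251.51885167]
shaft top scene [ 0.50993239 -0.09540581  0.082     ] side [ 0.50675203 -0.09449042  0.082     ]
predicted shaft top side/scene px [291.09835983 162.87734521] [300.61883078 205.52198764]
```

```bash
python3 -m crank '[[0,0,0,-0.0015,0,0,-0.2],[0,0,0,-0.0015,0,0.02,-0.2],[0,0,0,-0.0015,0,0.035,-0.2],[0,0,0,-0.0015,0,0.045,-0.2],[0,0,0,-0.0015,0,0.055,-0.2],[0,0,0,-0.0015,0,0.065,-0.2],[0,0,0,-0.0015,0,0.075,-0.2],[0,0,0,-0.0015,0,0.085,-0.2],[0,0,0,-0.0015,0,0.092,-0.2],[0,0,0,-0.0015,0,0.098,-0.2],[0,0,0,-0.0015,0,0.102,-0.2],[0,0,0,-0.0015,0,0.105,-0.2],[0,0,0,-0.0015,0,0.107,-0.2],[0,0,0,-0.0015,0,0.107,-0.2],[0,0,0,-0.0015,0,0.107,-0.2]]'
python3 - <<'E'
from h import *
s=sense();print(s["wrist_torque"])
c=[capture(n) for n in("scene","side")]
Z=lambda i,x,y:cv2.resize(i[y:y+90,x:x+120],(400,300),interpolation=cv2.INTER_CUBIC)
I=[x["color"][:,:,::-1] for x in c]
cv2.imwrite("pics/4.png",np.hstack([Z(I[0],230,125),Z(I[1],250,170)]))
E
```

```text
clock: 6.05
eef_pos: [0.5082, -0.0976, 0.0507]
ee_rot: [0.184, 0.983, -0.0, 0.0]
ft_force: [-0.6, 0.2, -2.1]
width: 0.465
gripper_force: 29.9
[-0.01736347  0.00211044  0.00082918]
```

View pics/4.png

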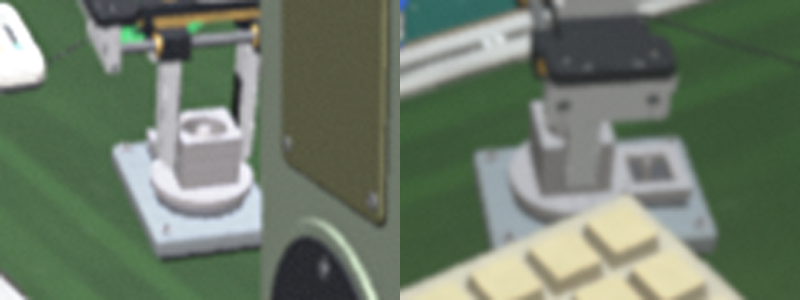

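The shaft is inside the bore and the pin inside the slot, and the force reading is only the plate's weight. I'll lower the last few millimetres slowly.

```bash
python3 -m crank '[[0,0,0,0,0,0.001,-0.2],[0,0,0,0,0,0.002,-0.2],[0,0,0,0,0,0.003,-0.2],[0,0,0,0,0,0.0035,-0.2],[0,0,0,0,0,0.004,-0.2],[0,0,0,0,0,0.0045,-0.2],[0,0,0,0,0,0.0045,-0.2],[0,0,0,0,0,0.0045,-0.2]]'
```

```text
clock: 6.95
eef_pos: [0.508, -0.0975, 0.0464]
ee_rot: [0.184, 0.983, -0.0, -0.0]
ft_force: [-2.0, 0.4, 3.9]
width: 0.463
gripper_force: 29.9
```

```bash
python3 -m crank '[[0,0,0,0,0,0.0005,-0.2],[0,0,0,0,0,0.0005,-0.2],[0,0,0,0,0,0.0005,-0.2]]'
```

```text
clock: 7.25
eef_pos: [0.5079, -0.0975, 0.0464]
ee_rot: [0.184, 0.983, -0.0, -0.0]
ft_force: [-3.2, 1.7, 8.1]
width: 0.467
gripper_force: 29.9
```

Firm contact. Releasing gently, then retreating straight up.

```bash
python3 -m crank '[[0,0,0,0,0,-0.0005,-0.2],[0,0,0,0,0,-0.0005,-0.2]]' 5 && python3 -m crank '[[0,0,0,0,0,0,0.1],[0,0,0,0,0,0,0.3],[0,0,0,0,0,0,0.5],[0,0,0,0,0,0,0.7],[0,0,0,0,0,0,0.7],[0,0,0,0,0,0,0.7]]' && python3 -m crank '[[0,0,0,0,0,-0.01,0.7],[0,0,0,0,0,-0.04,0.7],[0,0,0,0,0,-0.09,0.7],[0,0,0,0,0,-0.13,0.7],[0,0,0,0,0,-0.14,0.7],[0,0,0,0,0,-0.14,0.7],[0,0,0,0,0,-0.14,0.7]]'
python3 - <<'E'
from h import *
c=[capture(n) for n in("wrist","scene","side")]
Z=lambda i,x,y:cv2.resize(i[y:y+90,x:x+120],(400,300),interpolation=cv2.INTER_CUBIC)
I=[x["color"][:,:,::-1] for x in c]
cv2.imwrite("pics/5.png",np.vstack([np.hstack([Z(I[1],230,125),Z(I[2],250,170)]),np.hstack([Z(I[0],190,160),cv2.resize(I[1],(400,300))])]))
E
```

```text
clock: 7.45
eef_pos: [0.5082, -0.0976, 0.0464]
ee_rot: [0.184, 0.983, -0.0, 0.0]
ft_force: [-2.7, 0.5, 5.2]
width: 0.471
gripper_force: 5.0
clock: 8.05
eef_pos: [0.508, -0.0976, 0.0459]
ee_rot: [0.184, 0.983, 0.0, -0.0]
ft_force: [-0.5, 0.5, 0.1]
width: 0.849
gripper_force: 0.0
clock: 8.75
eef_pos: [0.507, -0.0972, 0.1849]
ee_rot: [0.184, 0.983, 0.0, -0.001]
ft_force: [-0.1, -0.1, -0.3]
width: 0.85
gripper_force: 0.0
```

View pics/5.png

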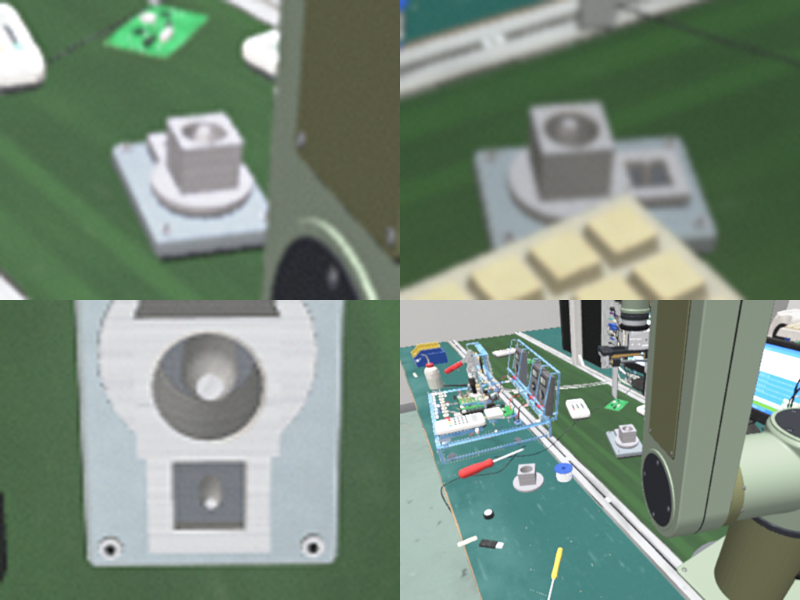

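The plate lies flat on the carrier, with the shaft centred in the bore and the pin inside the slot. The gripper is clear and the plain flange hasn't moved.

```bash
python3 -c "from workcell import hand_in;print(hand_in())"
```

```text
the job is handed in; nothing more can be done
None
```

The index plate lies flat on the carrier, over the shaft with the pin up through its slot, and was released without a drop; the plain flange was left where it lay, and the job is handed in at about 9 s.

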